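Park the long objective in its tapered seat

TASK

Two microscope objectives lean in slanted rests on the inspection bench. Take the longer, thicker one and stand it upright, nose down, in the tapered seat that matches it (the wider of the two steel seats), so that it sits fully home and is let go. Set it in gently, without dropping it, and leave the shorter objective where it is.

Things in the scene. Friction and masses are not known exactly. Their poses are not given: they have to be found in the camera images.
- long_mid (a point): Longer, thicker objective: round steel, 90 mm long, 0.13 to 0.25 kg; barrel 34 mm in diameter, the lowest 18 mm a nose tapering to 16 mm, a brass thread 25 mm wide, 6 mm high, on top. The point is on its axis, 45 mm from either end; z runs from nose to thread. At the start it leans about 17 degrees off vertical, thread end towards the point's -x, loose in its rest.
- rest_long: Fixed black rest of the long objective: a 66 mm square plate with a slanted cup, 44 mm across outside, that holds only the objective's lowest 22 mm; the objective pulls out freely along its own axis. Origin under the plate's centre, on the table; the cup leans to its -x.
- seat_wide_mouth (a point): Wider of two fixed steel conical cups, on a dark round foot 64 mm across. Point: centre of its mouth, 34 mm above the table, z up. Mouth 32 mm wide inside, 42 outside; the bore, 19 mm deep, has the long objective's taper. With that home its mid point is 30 mm above this point. The other seat, for the short one, has a mouth 22 mm wide inside, 28 mm above the table.
- short_mid (a point): The shorter, thinner objective, to be left alone: 60 mm long, barrel 24 mm in diameter. It leans in a slanted rest of its own. The point is on its axis, half-way along, z axis from nose to thread.
Things that resemble listed ones, but are neither listed nor needed, are in the scene too. Leave any blue, green or pink look-alike of the part that bears seat_wide_mouth alone.

How it is judged:
By the outcome, as a careful person would: the job done as asked, in the order asked, and still so for the second after the job is handed in, with the robot touching nothing.
It also fails if it takes over 38 s, if anything falls off the work surface, if the arm or the gripper's body presses on something with over 40 N, if the wrist force passes 120 N, or if a joint passes its speed limit or range.

ROBOT

A 6-joint arm with a two-finger parallel gripper is mounted at the origin on the work surface. World frame = base frame: x ahead of the robot, y to its left, z up, the work surface at z = 0. Lengths are in m, angles in rad, forces in N, time in s.
With the tool pointing down it reaches from about 0.35 to 0.85 m from the base axis. Payload 8.1 kg.
Tool frame: the origin (TCP) lies at the centre of the arm's flange, where the gripper is bolted on; the fingertips stand 186 mm ahead of it and the grasp point (between the pads) lies 167 mm ahead of it (robot.nose_length is the distance from the TCP to the fingertips, in m); z points along the fingers, x is the direction in which the jaws open and shut, and the axes are right-handed (so a half turn about z gives the same grasp; the last joint's range is limited). The gripper opens to 93 mm and grips with 3 to 60 N. Pads are 15 mm wide; open, the fingers measure 128 mm over their backs; the gripper's body (75 mm by 188 mm) begins 65 mm behind the grasp point.
Start: joints at [-1.37, 0.13, 1.488, -0, 1.523, -0.085], TCP at [0.169, -0.576, 0.405] pointing down, gripper open.
Joint ranges: [-2.96, 2.96], [-0.89, 2.26], [0.02, 2.5], [-1.34, 4.48], [0, 2.73], [-2.66, 2.66]. Speed limits (rad/s): [2.39, 2.39, 2.79, 3.14, 3.14, 3.14].

INTERFACE

Orientations are given as a rotation vector (axis times angle).
In Python, from plant import robot gives the robot as it stands.
- The arm moves only by the tool arm_command, never from a script. Its argument "motion" is a list of rows, each an object with "slide": the shift along the tool's x, y, z each as a share of 0.4 m, from -1 to 1, a list of three; "turn": the turn, a rotation vector about the tool's x, y, z each as a share of 0.5 rad, from -1 to 1, a list of three. A call has exactly 5 rows; each row shifts and turns the commanded pose from where the row before left it, along the tool's axes as they then stand; what a row does not reach is not made up. A row lasts 1/12 s, in which the tool goes at most 41.7 mm and 7.16 degrees, less where a joint would pass 70% of its speed; a pose out of reach is approached as far as the arm can. A call with a number of a shift or a turn outside -1 to 1 is refused whole. A call with a gripper value outside its range is refused whole. "gripper" is the opening in per cent of the stroke, from 0 (shut) to 100 (fully open), set as the call begins (left out, the last holds). The fingers move at their own pace and stop on an object; "grip_force" is the grip in N (left out, the last holds). Time passes only in rows, so rows that do not move let the fingers close, or fill a call up. It gives the time, the measured TCP pose, the force and the opening at its end, in the units of the state.
- robot.read_state(): the state, without advancing time (a new reading comes with each control period).
- robot.read_camera(name): name is "side" or "top"; returns a dict with "pixels" (384x512x3 uint8, blue, green, red), "intrinsics" (3x3 intrinsics, pixels), "T" (4x4, takes a point from camera to world coordinates). Camera axes: x right, y down, z forward; pixel columns grow to the right and rows downward; lengths in m; the calibration is good to about 2 mm. A picture is of the moment at which its call begins. There is no depth.
- robot.close_job(): hands the job in, once; it reports no verdict.
The state is a dict: "t": time; "q": joint angles; "dq": joint speeds; "joint_torque": joint torques, N m; "tool_pos": TCP position; "orientation": TCP orientation; "force": force on the tool from outside, world axes, zero at the start; "wrist_torque": the same for the moment, N m; "opening": finger opening in m.
Only numpy, scipy, OpenCV 4.12 (cv2) and the standard library are available. Lean on these libraries where they do the work, as an engineer would, in place of code of your own. Each camera call takes 0.05 s, during which the arm holds its last target.

## Working session

There is one attempt and no reset: what is moved stays moved. The work goes in short steps, Python scripts to look and compute and a tool call to move; the robot and the scene stay as the last step left them, time stands still between calls to the robot, and variables do not carry over. Pictures are saved under pics/ and viewed, and the job is handed in when it is done.

Besides the shell and the picture viewer there is one more tool, called after ">>>" as name(argument=value, ...), one argument or row to a line, values as JSON. arm_command: Moves the arm, as the interface text tells. Shift numbers are shares of 0.4 m and turn numbers shares of 0.5 rad, none past 1 either way. Its arguments: {"type":"object","properties":{"motion":{"type":"array","items":{"type":"object","properties":{"slide":{"type":"array","items":{"type":"number"}},"turn":{"type":"array","items":{"type":"number"}}}}},"gripper":{"type":"number"},"grip_force":{"type":"number"}},"required":["motion"]}

```bash
mkdir -p pics; ls; cat > h.py <<'E'
import numpy as np,cv2
from plant import robot
def snap(n,f):
    c=robot.read_camera(n); cv2.imwrite('pics/'+f+'.png',c['pixels']); np.savez('pics/'+f+'.npz',K=c['intrinsics'],T=c['T'],p=c['pixels']); return c
E
python3 - <<'E'
from h import *
for n in('side','top'):
    c=snap(n,n+'0'); print(n,c['intrinsics'],c['T'].round(4))
print(robot.read_state())
E
```

```text
pics
side [[364.60168381   0.         253.78774394]
 [  0.         364.60168381 191.46425946]
 [  0.           0.           1.        ]] [[ 0.7583 -0.3439  0.5538  0.1947]
 [-0.6518 -0.4175  0.6331 -0.5072]
 [ 0.0135 -0.8411 -0.5408  0.5105]
 [ 0.      0.      0.      1.    ]]
top [[457.15929801   0.         255.93032556]
 [  0.         457.15929801 190.52464538]
 [  0.           0.           1.        ]] [[ 0.0222 -0.9922  0.1225  0.498 ]
 [-0.9995 -0.0249 -0.0206  0.0025]
 [ 0.0235 -0.122  -0.9923  1.0158]
 [ 0.      0.      0.      1.    ]]
{'t': 0.1, 'q': array([-1.37037706e+00,  1.31105265e-01,  1.48917042e+00, -8.40947819e-06,
        1.52298587e+00, -8.54138908e-02]), 'dq': array([ 7.85434334e-04, -1.60954628e-03, -1.86635801e-03, -8.45042826e-04,
       -1.81257068e-04, -4.65607368e-05]), 'joint_torque': array([ 1.76921283e-03, -5.61334383e+01, -4.93097770e+01,  7.70261488e-02,
        2.90304946e-02, -6.56912357e-05]), 'tool_pos': array([ 0.16914572, -0.57545431,  0.40378034]), 'orientation': array([-2.51431056e+00,  1.88172986e+00,  1.96523208e-03]), 'force': array([-0.29680949,  0.8909786 ,  0.01273104]), 'wrist_torque': array([-0.01104586, -0.01330587, -0.02534039]), 'opening': 0.09314847693785192}
```

View pics/side0.png

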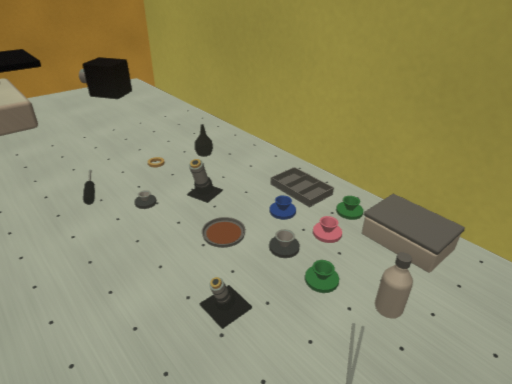

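View pics/top0.png

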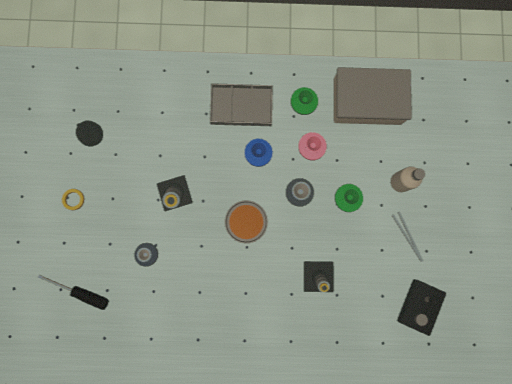

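```bash
python3 - <<'E'
import cv2,numpy as np
s=cv2.imread('pics/side0.png');t=cv2.imread('pics/top0.png')
def z(im,x,y,w,h): return cv2.resize(im[y:y+h,x:x+w],(400,300),interpolation=cv2.INTER_CUBIC)
a=np.hstack([z(s,175,145,60,45+10)[:300],z(s,260,220,48,36)])
b=np.hstack([z(t,150,170,48,36+12),z(t,276,174,48,36)])
# exact scale crops
a=np.hstack([z(s,170,150,80,60),z(s,260,220,48,36)])
b=np.hstack([z(t,146,165,64,48),z(t,276,174,48,36)])
cv2.imwrite('pics/z0.png',np.vstack([a,b]))
E
```

```text
(no output)
```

View pics/z0.png

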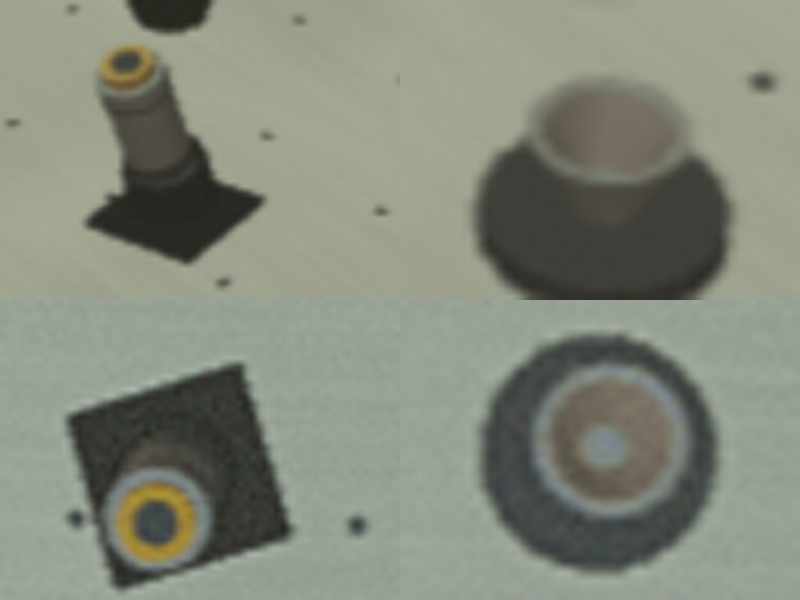

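```bash
cat > geo.py <<'E'
import numpy as np
from scipy.optimize import least_squares
C={n:np.load(f'pics/{n}0.npz') for n in('side','top')}
def proj(n,P):
    K,T=C[n]['K'],C[n]['T']; p=(np.atleast_2d(P)-T[:3,3])@T[:3,:3]; q=p@K.T; return q[:,:2]/q[:,2:]
def ray(n,uv):
    K,T=C[n]['K'],C[n]['T']; d=T[:3,:3]@np.linalg.solve(K,[*uv,1]); return T[:3,3],d
def onz(n,uv,z):
    o,d=ray(n,uv); return o+d*(z-o[2])/d[2]
def tri(a,b):
    f=lambda X:np.r_[proj('side',X)[0]-a,proj('top',X)[0]-b]
    r=least_squares(f,[.5,0,.05]); return r.x,r.fun
E
python3 - <<'E'
from geo import *
print('seat',*tri((284.7,235.1),(301,190.4)), onz('side',(284.7,235.1),.034),onz('top',(301,190.4),.034))
print('thread top',*tri((194.8,162.),(170.5,199.9)))
cs=[(67,115),(243,63),(292,235),(117,290)]
P=np.array([onz('top',(x/6.25+146-.42,y/6.25+165-.42),.006) for x,y in cs]);print(P,P.mean(0)); 
for i in range(4): 
    d=P[(i+1)%4]-P[i];print(np.linalg.norm(d),np.degrees(np.arctan2(d[1],d[0])))
cs=[(85,224),(187,263),(265,200)]
for x,y in cs: print(onz('side',(x/5+170-.4,y/5+150-.4),.006))
E
```

```text
seat [ 0.62195782 -0.1157209   0.03598275] [-0.17680806  0.02616746  0.12298782 -0.1453588 ] [ 0.62408001 -0.11425724  0.034     ] [ 0.62188428 -0.11569587  0.034     ]
thread top [0.58735172 0.15361506 0.10414984] [ 0.01388877 -0.00115363 -0.006355    0.01007527]
[[0.63393027 0.20294043 0.006     ]
 [0.65421183 0.14145638 0.006     ]
 [0.59311603 0.1216436  0.006     ]
 [0.57214789 0.18237423 0.006     ]] [0.6133515  0.16210366 0.006     ]
0.06474279344842855 -71.74398594368115
0.06422805304816372 -162.0326117462422
0.06424852283143684 109.0479880665829
0.06511552871414203 18.411637453900685
[0.57196892 0.18070228 0.006     ]
[0.5916974  0.11942116 0.006     ]
[0.65519115 0.14134231 0.006     ]
```

```bash
cat > ov.py <<'E'
from geo import *
import cv2
def circ(c,a,r,n=60):
    u=np.cross(a,[0,1,.3]);u/=np.linalg.norm(u);v=np.cross(a,u);t=np.linspace(0,2*np.pi,n)
    return c+r*(np.cos(t)[:,None]*u+np.sin(t)[:,None]*v)
def draw(n,box,scale,curves):
    x,y,w,h=box; im=cv2.resize(C[n]['p'][y:y+h,x:x+w],None,fx=scale,fy=scale,interpolation=cv2.INTER_CUBIC)
    for P,col in curves:
        q=((proj(n,P)-[x,y]+.5)*scale*16-8).astype(int); cv2.polylines(im,[q.reshape(-1,1,2)],False,col,1,cv2.LINE_AA,4)
    return im
def objc(mid,a,L=.09,R=.017):
    n=mid-a*L/2; cs=[]
    for s,r,col in((.022,R,(255,0,0)),(.084,R,(0,0,255)),(.084,.0125,(0,255,255)),(.09,.0125,(0,255,0))): cs.append((circ(n+a*s,a,r),col))
    cs.append((circ(n+a*.022,a,.022),(255,0,255)))
    return cs
E
cat > o1.py <<'E'
from ov import *
import sys
mx,my,mz,az,ti,sx,sy=map(float,sys.argv[1:8])
az,ti=np.radians([az,ti]); a=np.array([np.sin(ti)*np.cos(az),np.sin(ti)*np.sin(az),np.cos(ti)])
oc=objc(np.array([mx,my,mz]),a)
sc=[(circ(np.array([sx,sy,.034]),np.array([0,0,1.]),.021),(0,0,255)),(circ(np.array([sx,sy,.034]),np.array([0,0,1.]),.016),(255,0,0)),(circ(np.array([sx,sy,.0]),np.array([0,0,1.]),.032),(0,255,0))]
A=np.hstack([draw('side',(175,152,50,38),8,oc),draw('side',(260,220,50,38),8,sc)])
B=np.hstack([draw('top',(150,173,50,36),8,oc),draw('top',(276,174,50,36),8,sc)])
cv2.imwrite(sys.argv[8],np.vstack([A,B]))
E
python3 o1.py .5999 .1577 .0611 198 17 .6225 -.115 pics/o1.png
```

```text
(no output)
```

View pics/o1.png

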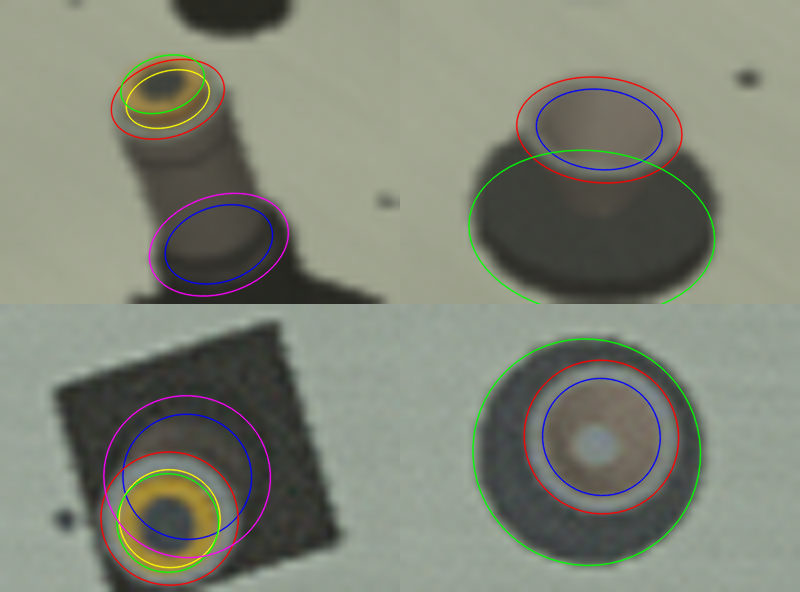

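```bash
cat > plan.py <<'E'
from h import *
from scipy.spatial.transform import Rotation as Ro
def lean(az,ti):
    az,ti=np.radians([az,ti]); return np.array([np.sin(ti)*np.cos(az),np.sin(ti)*np.sin(az),np.cos(ti)])
def frame(a,xd):
    z=-a; x=xd-z*(xd@z); x/=np.linalg.norm(x); return Ro.from_matrix(np.c_[x,np.cross(z,x),z])
def rows(p,R,pt,Rt,n,turn_n=None):
    """n rows"""
    out=[]
    for i in range(n):
        k=n-i
        s=R.inv().apply((pt-p)/k)/.4; w=(R.inv()*Rt).as_rotvec()/k/.5
        s=s.round(4);w=w.round(3); 
        p=p+R.apply(s*.4);R=R*Ro.from_rotvec(w*.5)
        out.append({"slide":s.tolist(),"turn":w.tolist()})
    for j in range(0,n,5): print([ (o['slide'],o['turn']) for o in out[j:j+5]])
    print('max',max(np.linalg.norm(o['slide']) for o in out),max(np.linalg.norm(o['turn']) for o in out))
    return p,R
def cur():
    s=robot.read_state(); print('t',s['t'],'p',s['tool_pos'].round(4),'F',s['force'].round(2),'open',round(s['opening'],4))
    R=Ro.from_rotvec(s['orientation']); M=R.as_matrix(); print('x',M[:,0].round(3),'z',M[:,2].round(4)); return s['tool_pos'],R
E
python3 - <<'E'
from plan import *
p,R=cur()
a=lean(198,17); mid=np.array([.5999,.1577,.0611])
for sg in(1,-1):
    Rt=frame(a,sg*np.array([-.309,.951,0])); print(sg,(R.inv()*Rt).as_rotvec())
Rt=min((frame(a,sg*np.array([-.309,.951,0])) for sg in(1,-1)),key=lambda r:(R.inv()*r).magnitude())
g=mid+.010*a
pt=g+a*(.167+.12)
print(pt,np.linalg.norm(pt-p))
rows(p,R,pt,Rt,25)
E
```

```text
t 0.1 p [ 0.1691 -0.5755  0.4038] F [-0.3   0.89  0.01] open 0.0931
x [ 0.282 -0.959 -0.002] z [-3.0e-04  1.6e-03 -1.0e+00]
1 [-0.00395941 -0.45993671  3.07916778]
-1 [ 0.29652845 -0.00255269 -0.02836519]
[0.51731558 0.1308667  0.34512251] 0.7896533133444527
[([-0.0579, -0.0533, 0.006], [0.024, -0.0, -0.002]), ([-0.0579, -0.0533, 0.0066], [0.024, -0.0, -0.002]), ([-0.0578, -0.0533, 0.0072], [0.024, -0.0, -0.002]), ([-0.0578, -0.0532, 0.0079], [0.024, -0.0, -0.002]), ([-0.0577, -0.0532, 0.0085], [0.024, -0.0, -0.002])]
[([-0.0577, -0.0532, 0.0092], [0.024, -0.0, -0.002]), ([-0.0576, -0.0531, 0.0098], [0.024, -0.0, -0.002]), ([-0.0576, -0.053, 0.0104], [0.024, -0.0, -0.002]), ([-0.0575, -0.053, 0.0111], [0.024, -0.0, -0.002]), ([-0.0575, -0.0529, 0.0117], [0.024, -0.0, -0.002])]
[([-0.0574, -0.0528, 0.0123], [0.024, -0.0, -0.002]), ([-0.0574, -0.0527, 0.013], [0.024, -0.0, -0.002]), ([-0.0573, -0.0526, 0.0136], [0.023, -0.0, -0.002]), ([-0.0572, -0.0525, 0.0142], [0.024, -0.0, -0.003]), ([-0.0572, -0.0524, 0.0148], [0.023, -0.001, -0.002])]
[([-0.0571, -0.0523, 0.0155], [0.024, -0.0, -0.003]), ([-0.057, -0.0522, 0.0161], [0.023, -0.001, -0.002]), ([-0.057, -0.052, 0.0167], [0.024, -0.0, -0.003]), ([-0.0569, -0.0519, 0.0174], [0.023, -0.001, -0.002]), ([-0.0568, -0.0518, 0.018], [0.024, -0.0, -0.003])]
[([-0.0568, -0.0517, 0.0186], [0.023, -0.001, -0.002]), ([-0.0567, -0.0515, 0.0192], [0.024, -0.0, -0.003]), ([-0.0566, -0.0513, 0.0199], [0.023, -0.001, -0.002]), ([-0.0566, -0.0512, 0.0205], [0.024, -0.0, -0.003]), ([-0.0564, -0.051, 0.021], [0.023, -0.001, -0.002])]
max 0.07902689415635666 0.02418677324489565
```

>>> arm_command(
  motion=[
    {"slide": [-0.058, -0.053, 0], "turn": [0, 0, 0]},
    {"slide": [-0.058, -0.053, 0], "turn": [0, 0, 0]},
    {"slide": [-0.058, -0.053, 0], "turn": [0, 0, 0]},
    {"slide": [-0.058, -0.053, 0], "turn": [0, 0, 0]},
    {"slide": [-0.058, -0.053, 0], "turn": [0, 0, 0]},
  ],
  gripper=100,
  grip_force=25,
)

```text
t: 0.52
tool_pos: [0.2385, -0.433, 0.4041]
orientation: [-2.514, 1.883, 0.001]
force: [1.3, -1.0, 0.4]
opening: 0.0929
```

>>> arm_command(
  motion=[
    {"slide": [-0.058, -0.053, 0], "turn": [0, 0, 0]},
    {"slide": [-0.058, -0.053, 0], "turn": [0, 0, 0]},
    {"slide": [-0.058, -0.053, 0], "turn": [0, 0, 0]},
    {"slide": [-0.058, -0.053, 0], "turn": [0, 0, 0]},
    {"slide": [-0.058, -0.053, 0], "turn": [0, 0, 0]},
  ],
)

```text
t: 0.93
tool_pos: [0.3074, -0.2918, 0.4044]
orientation: [-2.515, 1.883, 0.001]
force: [0.8, -0.6, 0.3]
opening: 0.093
```

>>> arm_command(
  motion=[
    {"slide": [-0.058, -0.053, 0], "turn": [0, 0, 0]},
    {"slide": [-0.058, -0.053, 0], "turn": [0, 0, 0]},
    {"slide": [-0.058, -0.053, 0], "turn": [0, 0, 0]},
    {"slide": [-0.058, -0.053, 0], "turn": [0, 0, 0]},
    {"slide": [-0.058, -0.053, 0], "turn": [0, 0, 0]},
  ],
)

```text
t: 1.35
tool_pos: [0.3764, -0.1506, 0.4045]
orientation: [-2.515, 1.883, 0.0]
force: [1.1, 0.3, -0.6]
opening: 0.0932
```

>>> arm_command(
  motion=[
    {"slide": [-0.058, -0.053, 0], "turn": [0.06, 0, 0]},
    {"slide": [-0.058, -0.053, 0], "turn": [0.06, 0, 0]},
    {"slide": [-0.058, -0.053, 0], "turn": [0.06, 0, 0]},
    {"slide": [-0.058, -0.053, 0], "turn": [0.06, 0, 0]},
    {"slide": [-0.058, -0.053, 0], "turn": [0.06, 0, 0]},
  ],
)

```text
t: 1.77
tool_pos: [0.4451, -0.0094, 0.4107]
orientation: [-2.416, 1.808, -0.136]
force: [0.1, -1.0, -0.5]
opening: 0.0931
```

```bash
cat > tgt.py <<'E'
from plan import *
import sys
d=float(sys.argv[1]);n=int(sys.argv[2])
a=lean(198,17); mid=np.array([.5999,.1577,.0611])
p,R=cur(); Rt=frame(a,np.array([.309,-.951,0])); pt=mid+a*(.010+.167+d)
print('err tool',(R.inv().apply(pt-p)).round(4)); rows(p,R,pt,Rt,n)
E
python3 tgt.py .1 5
```

```text
t 1.7667 p [ 0.4451 -0.0094  0.4107] F [ 0.07 -0.99 -0.54] open 0.0931
x [ 0.282 -0.959 -0.001] z [ 0.144   0.043  -0.9886]
err tool [-0.1143 -0.1007  0.1011]
[([-0.0572, -0.0503, 0.0505], [0.058, -0.002, -0.011]), ([-0.0568, -0.0492, 0.052], [0.058, -0.002, -0.011]), ([-0.0565, -0.0479, 0.0535], [0.059, -0.002, -0.011]), ([-0.0562, -0.0467, 0.055], [0.058, -0.003, -0.011]), ([-0.0559, -0.0453, 0.0563], [0.059, -0.002, -0.012])]
max 0.09145671107141345 0.06024118192731613
```

>>> arm_command(
  motion=[
    {"slide": [-0.057, -0.05, 0.05], "turn": [0.058, -0.002, -0.011]},
    {"slide": [-0.057, -0.049, 0.052], "turn": [0.058, -0.002, -0.011]},
    {"slide": [-0.0565, -0.048, 0.053], "turn": [0.059, -0.002, -0.011]},
    {"slide": [-0.056, -0.0467, 0.055], "turn": [0.058, -0.003, -0.011]},
    {"slide": [-0.056, -0.045, 0.056], "turn": [0.059, -0.002, -0.012]},
  ],
)

```text
t: 2.18
tool_pos: [0.5225, 0.1325, 0.3256]
orientation: [-2.339, 1.698, -0.255]
force: [1.4, -0.5, -0.2]
opening: 0.093
```

```bash
python3 tgt.py .0 5;python3 - <<'E'
from h import *
snap('side','side1');snap('top','top1')
a=cv2.imread('pics/side1.png')[60:230,100:310];b=cv2.imread('pics/top1.png')[100:260,90:300]
cv2.imwrite('pics/z1.png',np.vstack([cv2.resize(a,None,fx=1.8,fy=1.8,interpolation=2),cv2.resize(b,None,fx=1.8,fy=1.8,interpolation=2)]))
E
```

```text
t 2.1833 p [0.5225 0.1325 0.3256] F [ 1.37 -0.5  -0.23] open 0.093
x [ 0.31  -0.951  0.001] z [ 0.2786  0.0902 -0.9562]
err tool [-0.0001 -0.0005  0.0997]
[([-0.0, -0.0002, 0.0499], [-0.0, -0.0, 0.0]), ([-0.0001, -0.0003, 0.0498], [-0.0, -0.0, 0.0]), ([-0.0, -0.0002, 0.0499], [-0.0, -0.0, 0.001]), ([-0.0001, -0.0003, 0.0498], [-0.0, -0.0, 0.0]), ([-0.0, -0.0002, 0.0499], [-0.001, -0.001, 0.001])]
max 0.04990040079999358 0.0017320508075688774
```

View pics/z1.png

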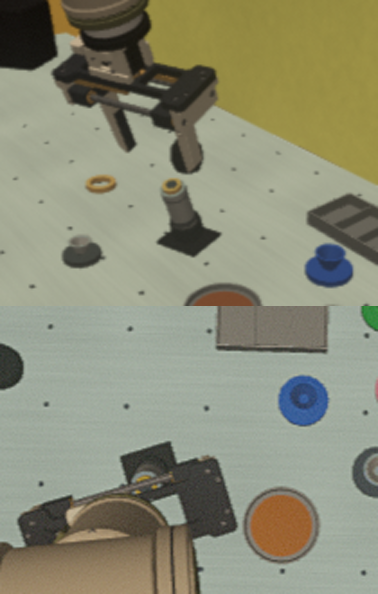

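The gripper straddles the long objective, whose thread shows near (145,480) in the lower crop, roughly centred between the fingers. I'll go down along its axis.

>>> arm_command(
  motion=[
    {"slide": [0, 0, 0.05], "turn": [0, 0, 0]},
    {"slide": [0, 0, 0.05], "turn": [0, 0, 0]},
    {"slide": [0, -0.001, 0.05], "turn": [0, 0, 0]},
    {"slide": [0, 0, 0.05], "turn": [0, 0, 0]},
    {"slide": [0, 0, 0.05], "turn": [0, 0, 0]},
  ],
)

```text
t: 2.7
tool_pos: [0.5505, 0.1394, 0.2305]
orientation: [-2.34, 1.7, -0.254]
force: [0.0, -0.6, -0.4]
opening: 0.0931
```

```bash
python3 - <<'E'
from h import *
snap('side','side2');snap('top','top2')
a=cv2.imread('pics/side2.png')[100:220,130:280];b=cv2.imread('pics/top2.png')[150:250,120:270]
cv2.imwrite('pics/z2.png',np.hstack([cv2.resize(a,(400,320),interpolation=2),cv2.resize(b,(400,320),interpolation=2)]))
E
python3 tgt.py 0 5
```

```text
t 2.8 p [0.5489 0.1392 0.2275] F [ 0.08 -0.32 -0.43] open 0.0932
x [ 0.309 -0.951 -0.   ] z [ 0.2712  0.0881 -0.9585]
err tool [-0.0018 -0.0032 -0.002 ]
[([-0.0009, -0.0016, -0.001], [0.003, 0.0, -0.0]), ([-0.0009, -0.0016, -0.001], [0.003, 0.0, -0.0]), ([-0.0009, -0.0016, -0.001], [0.003, 0.0, -0.0]), ([-0.0009, -0.0016, -0.001], [0.003, 0.0, -0.0]), ([-0.0009, -0.0016, -0.0011], [0.003, 0.0, -0.0])]
max 0.0021400934559032696 0.003
```

View pics/z2.png

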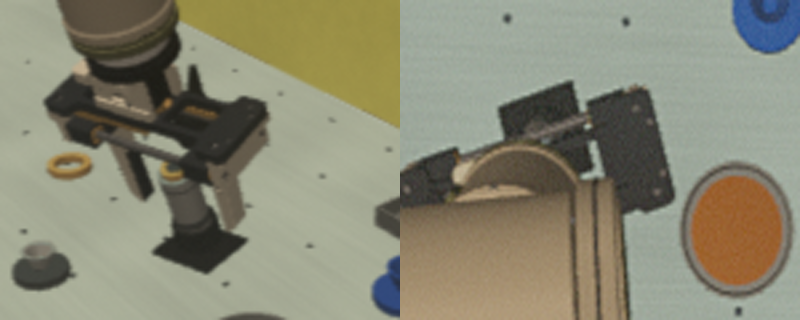

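>>> arm_command(
  motion=[
    {"slide": [-0.0045, -0.008, -0.005], "turn": [0.015, 0, 0]},
    {"slide": [0, 0, 0], "turn": [0, 0, 0]},
    {"slide": [0, 0, 0], "turn": [0, 0, 0]},
    {"slide": [0, 0, 0], "turn": [0, 0, 0]},
    {"slide": [0, 0, 0], "turn": [0, 0, 0]},
  ],
)

```text
t: 3.22
tool_pos: [0.5525, 0.1424, 0.2353]
orientation: [-2.333, 1.695, -0.262]
force: [-0.2, 0.1, -0.1]
opening: 0.0924
```

```bash
python3 tgt.py 0 5
```

```text
t 3.2167 p [0.5525 0.1424 0.2353] F [-0.25  0.1  -0.15] open 0.0924
x [ 0.309 -0.951  0.001] z [ 0.2863  0.0919 -0.9537]
err tool [0.0001 0.0033 0.0041]
[([0.0, 0.0017, 0.0021], [-0.003, -0.0, 0.0]), ([0.0, 0.0017, 0.0021], [-0.004, -0.001, 0.0]), ([0.0001, 0.0016, 0.002], [-0.003, -0.0, 0.0]), ([0.0, 0.0017, 0.0021], [-0.004, -0.001, 0.001]), ([0.0001, 0.0016, 0.002], [-0.003, -0.0, 0.0])]
max 0.002701851217221259 0.004242640687119285
```

>>> arm_command(
  motion=[
    {"slide": [0, 0, 0], "turn": [0, 0, 0]},
    {"slide": [0, 0, 0], "turn": [0, 0, 0]},
    {"slide": [0, 0, 0], "turn": [0, 0, 0]},
    {"slide": [0, 0, 0], "turn": [0, 0, 0]},
    {"slide": [0, 0, 0], "turn": [0, 0, 0]},
  ],
  gripper=25,
  grip_force=25,
)

```text
t: 3.63
tool_pos: [0.5522, 0.1424, 0.2339]
orientation: [-2.334, 1.696, -0.26]
force: [1.1, -1.0, 0.1]
opening: 0.064
```

>>> arm_command(
  motion=[
    {"slide": [0, 0, 0], "turn": [0, 0, 0]},
    {"slide": [0, 0, 0], "turn": [0, 0, 0]},
    {"slide": [0, 0, 0], "turn": [0, 0, 0]},
    {"slide": [0, 0, 0], "turn": [0, 0, 0]},
    {"slide": [0, 0, 0], "turn": [0, 0, 0]},
  ],
)

```text
t: 4.05
tool_pos: [0.5522, 0.1424, 0.234]
orientation: [-2.334, 1.696, -0.26]
force: [0.8, 0.3, -0.6]
opening: 0.0334
```

```bash
python3 tgt.py 0 5; python3 -c "
from plan import *
print(robot.read_state()['wrist_torque'])"
```

```text
t 4.05 p [0.5522 0.1424 0.234 ] F [ 0.83  0.29 -0.64] open 0.0334
x [ 0.309 -0.951  0.001] z [ 0.2845  0.0916 -0.9543]
err tool [0.0002 0.0027 0.0029]
[([0.0001, 0.0013, 0.0015], [-0.003, -0.0, 0.0]), ([0.0001, 0.0013, 0.0015], [-0.003, -0.0, 0.0]), ([0.0001, 0.0014, 0.0015], [-0.003, -0.001, 0.0]), ([0.0001, 0.0013, 0.0014], [-0.002, -0.0, 0.0]), ([0.0, 0.0014, 0.0015], [-0.003, -0.001, 0.001])]
max 0.0020542638584174137 0.0033166247903554003
[-0.12100667  0.05594511 -0.06231509]
```

>>> arm_command(
  motion=[
    {"slide": [0, 0, -0.02], "turn": [0, 0, 0]},
    {"slide": [0, 0, -0.04], "turn": [0, 0, 0]},
    {"slide": [0, 0, -0.05], "turn": [0, 0, 0]},
    {"slide": [0, 0, -0.06], "turn": [0, 0, 0]},
    {"slide": [0, 0, -0.05], "turn": [0, 0, 0]},
  ],
  gripper=10,
)

```text
t: 4.47
tool_pos: [0.5264, 0.1341, 0.3191]
orientation: [-2.335, 1.696, -0.259]
force: [0.1, 0.4, -2.2]
opening: 0.0339
```

```bash
python3 - <<'E'
from plan import *
snap('side','side3')
a=cv2.imread('pics/side3.png')[60:220,130:330]
cv2.imwrite('pics/z3.png',cv2.resize(a,None,fx=3,fy=3,interpolation=2))
p,R=cur()
seat=np.array([.6225,-.115,.034]); up=np.array([0,0,1.])
# nose offset along tool: grasp at ~ s=57 from nose ; hold nose 35 mm above mouth
g=seat+up*(.025+.057); pt=g+up*.167
Rt=frame(up,np.array([.309,-.951,0]))
print(pt); rows(p,R,pt,Rt,15)
E
```

```text
t 4.5167 p [0.5273 0.1342 0.3236] F [3.8  0.54 1.51] open 0.0335
x [ 0.309 -0.951  0.002] z [ 0.2891  0.0922 -0.9528]
[ 0.6225 -0.115   0.283 ]
[([0.0444, -0.0001, 0.0072], [-0.041, -0.0, 0.0]), ([0.0444, -0.0002, 0.0072], [-0.041, -0.0, 0.0]), ([0.0444, -0.0003, 0.0072], [-0.041, -0.0, 0.0]), ([0.0444, -0.0005, 0.0072], [-0.041, -0.0, 0.0]), ([0.0444, -0.0006, 0.0072], [-0.041, -0.0, 0.0])]
[([0.0444, -0.0008, 0.0072], [-0.041, -0.0, 0.0]), ([0.0444, -0.0009, 0.0071], [-0.041, -0.0, 0.0]), ([0.0444, -0.0011, 0.0071], [-0.041, -0.0, 0.0]), ([0.0444, -0.0012, 0.0071], [-0.041, -0.001, 0.0]), ([0.0444, -0.0014, 0.0071], [-0.041, -0.0, 0.0])]
[([0.0444, -0.0015, 0.007], [-0.041, -0.001, 0.0]), ([0.0444, -0.0017, 0.007], [-0.041, -0.0, 0.0]), ([0.0444, -0.0018, 0.0069], [-0.042, -0.001, 0.0]), ([0.0444, -0.002, 0.0069], [-0.041, -0.0, 0.0]), ([0.0443, -0.0021, 0.0068], [-0.042, -0.001, 0.001])]
max 0.04498710926476606 0.04202380277890139
```

View pics/z3.png

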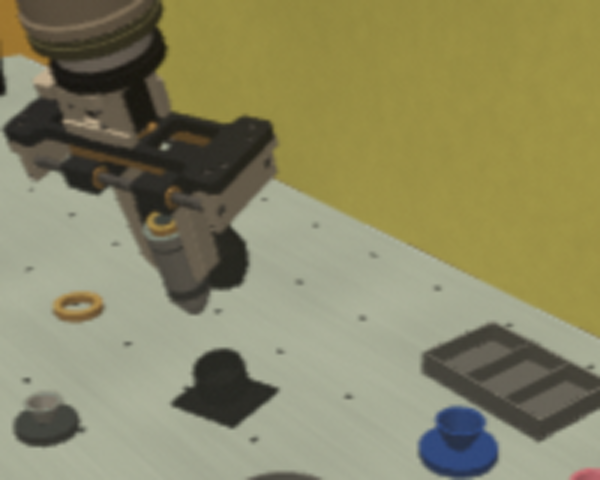

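>>> arm_command(
  motion=[
    {"slide": [0.02, 0, 0], "turn": [-0.02, 0, 0]},
    {"slide": [0.044, 0, 0], "turn": [-0.041, 0, 0]},
    {"slide": [0.044, 0, 0], "turn": [-0.041, 0, 0]},
    {"slide": [0.044, 0, 0], "turn": [-0.041, 0, 0]},
    {"slide": [0.044, 0, 0], "turn": [-0.041, 0, 0]},
  ],
)

```text
t: 4.93
tool_pos: [0.5512, 0.0585, 0.3159]
orientation: [-2.402, 1.744, -0.181]
force: [1.1, -0.9, -1.8]
opening: 0.0338
```

>>> arm_command(
  motion=[
    {"slide": [0.044, 0, 0.005], "turn": [-0.041, 0, 0]},
    {"slide": [0.044, 0, 0.005], "turn": [-0.041, 0, 0]},
    {"slide": [0.044, 0, 0.005], "turn": [-0.041, 0, 0]},
    {"slide": [0.044, 0, 0.005], "turn": [-0.041, 0, 0]},
    {"slide": [0.044, 0, 0.005], "turn": [-0.041, 0, 0]},
  ],
)

```text
t: 5.35
tool_pos: [0.58, -0.0248, 0.3058]
orientation: [-2.471, 1.796, -0.093]
force: [0.6, -0.2, -1.5]
opening: 0.0335
```

```bash
cat > s.py <<'E'
from plan import *
import sys
h=float(sys.argv[1]);n=int(sys.argv[2]);sx,sy=map(float,sys.argv[3:5])
p,R=cur()
up=np.array([0,0,1.]);pt=np.array([sx,sy,.034+h+.057+.167])
rows(p,R,pt,frame(up,np.array([.309,-.951,0])),n)
E
python3 s.py .025 5 .6225 -.115
```

```text
t 5.35 p [ 0.58   -0.0248  0.3058] F [ 0.61 -0.16 -1.54] open 0.0335
x [ 0.309 -0.951 -0.001] z [ 0.0994  0.0329 -0.9945]
[([0.0494, -0.005, 0.012], [-0.042, 0.0, -0.0]), ([0.0495, -0.0053, 0.0118], [-0.042, 0.0, -0.0]), ([0.0494, -0.0055, 0.0117], [-0.042, 0.0, -0.0]), ([0.0495, -0.0058, 0.0116], [-0.042, 0.001, -0.0]), ([0.0494, -0.0061, 0.0116], [-0.042, 0.0, -0.0])]
max 0.05117079245038131 0.04201190307520001
```

>>> arm_command(
  motion=[
    {"slide": [0.05, -0.005, 0.01], "turn": [-0.042, 0, 0]},
    {"slide": [0.05, -0.005, 0.01], "turn": [-0.042, 0, 0]},
    {"slide": [0.05, -0.0055, 0.01], "turn": [-0.042, 0, 0]},
    {"slide": [0.049, -0.006, 0.01], "turn": [-0.042, 0, 0]},
    {"slide": [0.049, -0.006, 0.01], "turn": [-0.042, 0, 0]},
  ],
)

```text
t: 5.77
tool_pos: [0.6224, -0.1155, 0.2863]
orientation: [-2.541, 1.846, 0.001]
force: [0.4, 0.7, -2.6]
opening: 0.0336
```

>>> arm_command(
  motion=[
    {"slide": [0, 0, 0], "turn": [0, 0, 0]},
    {"slide": [0, 0, 0], "turn": [0, 0, 0]},
    {"slide": [0, 0, 0], "turn": [0, 0, 0]},
    {"slide": [0, 0, 0], "turn": [0, 0, 0]},
    {"slide": [0, 0, 0], "turn": [0, 0, 0]},
  ],
)

```text
t: 6.18
tool_pos: [0.6224, -0.1132, 0.289]
orientation: [-2.54, 1.843, -0.004]
force: [0.4, -0.2, -2.0]
opening: 0.0336
```

```bash
python3 s.py .025 5 .6225 -.115; python3 - <<'E'
from plan import *
snap('side','side4');snap('top','top4')
a=cv2.imread('pics/side4.png')[150:270,220:360]
b=cv2.imread('pics/top4.png')[130:250,240:380]
cv2.imwrite('pics/z4.png',cv2.resize(np.hstack([a]),None,fx=5,fy=5,interpolation=2))
cv2.imwrite('pics/z4t.png',cv2.resize(np.hstack([b]),None,fx=4,fy=4,interpolation=2))
p,R=cur()
from ov import *
M=R.as_matrix(); g=p+.167*M[:,2]; a=-M[:,2]
C2=C; C['side']=np.load('pics/side4.npz')
oc=objc(g-.012*a,a); n=g-.057*a; oc+=[(circ(n,a,.008),(255,0,255)),(circ(n+.018*a,a,.017),(255,0,0))]
for sx,sy,c in((.6225,-.115,(0,0,255)),): oc.append((circ(np.array([sx,sy,.034]),np.array([0,0,1.]),.021),c))
cv2.imwrite('pics/o4.png',draw('side',(235,160,100,95),6,oc))
E
```

```text
t 6.1833 p [ 0.6224 -0.1132  0.289 ] F [ 0.45 -0.19 -2.  ] open 0.0336
x [ 0.31  -0.951  0.001] z [ 4.e-03  7.e-04 -1.e+00]
[([0.0009, 0.0002, 0.003], [-0.002, -0.0, 0.0]), ([0.0009, 0.0002, 0.003], [-0.002, -0.0, 0.001]), ([0.0008, 0.0002, 0.003], [-0.001, -0.0, 0.0]), ([0.0009, 0.0003, 0.003], [-0.002, -0.001, 0.001]), ([0.0009, 0.0002, 0.003], [-0.001, -0.0, 0.0])]
max 0.003146426544510455 0.002449489742783178
t 6.2833 p [ 0.6225 -0.1133  0.2894] F [-0.12  0.29 -2.12] open 0.0341
x [ 0.31  -0.951  0.001] z [ 4.5e-03  5.0e-04 -1.0e+00]
```

View pics/z4.png

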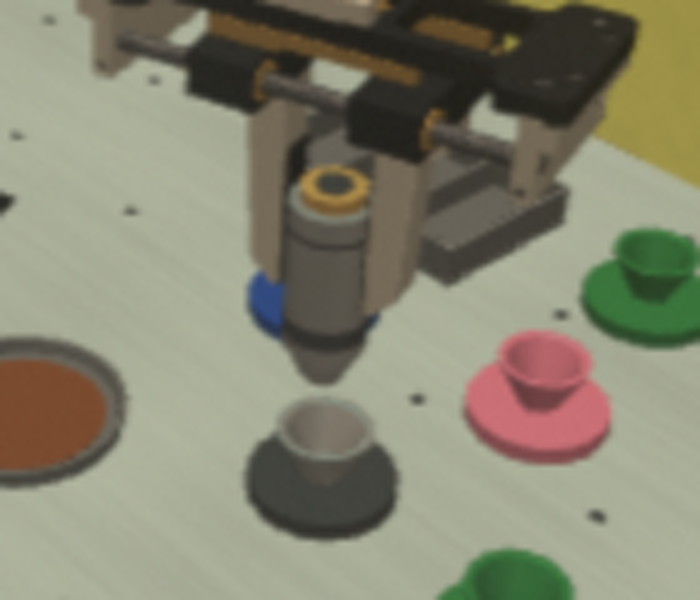

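View pics/o4.png

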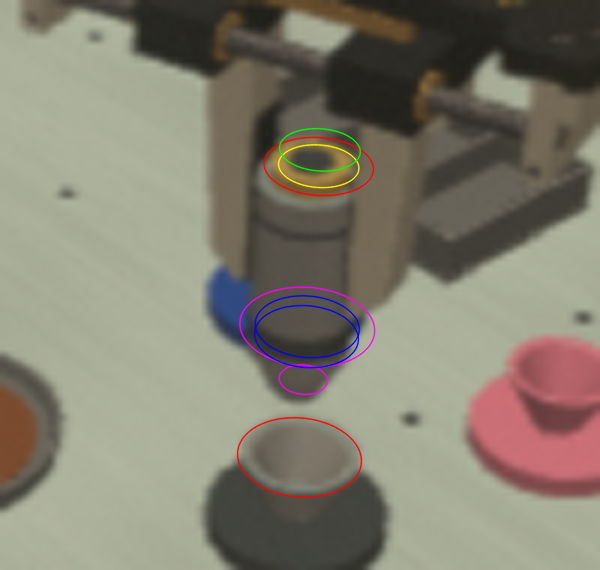

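View pics/z4t.png

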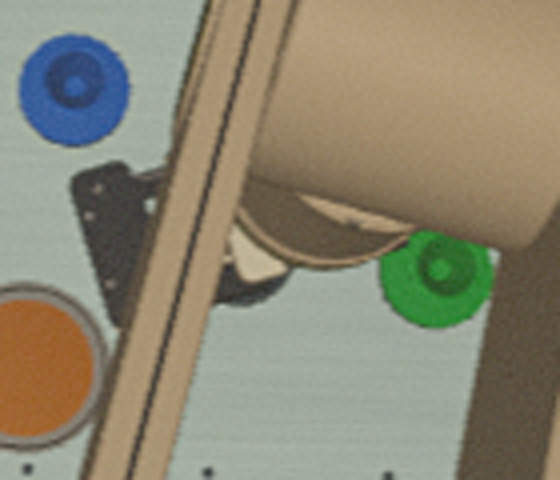

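>>> arm_command(
  motion=[
    {"slide": [0.003, -0.003, 0.01], "turn": [-0.004, 0, 0]},
    {"slide": [0.003, -0.003, 0.01], "turn": [-0.004, 0, 0]},
    {"slide": [0, 0, 0.01], "turn": [0, 0, 0]},
    {"slide": [0, 0, 0.01], "turn": [0, 0, 0]},
    {"slide": [0, 0, 0.01], "turn": [0, 0, 0]},
  ],
)

```text
t: 6.7
tool_pos: [0.6256, -0.1155, 0.2684]
orientation: [2.541, -1.846, 0.0]
force: [0.4, 0.3, -1.6]
opening: 0.0337
```

>>> arm_command(
  motion=[
    {"slide": [0, 0, 0.008], "turn": [0, 0, 0]},
    {"slide": [0, 0, 0.008], "turn": [0, 0, 0]},
    {"slide": [0, 0, 0.006], "turn": [0, 0, 0]},
    {"slide": [0, 0, 0], "turn": [0, 0, 0]},
    {"slide": [0, 0, 0], "turn": [0, 0, 0]},
  ],
)

```text
t: 7.12
tool_pos: [0.6256, -0.1155, 0.2602]
orientation: [2.541, -1.846, 0.001]
force: [0.8, -0.4, -2.1]
opening: 0.0336
```

```bash
python3 - <<'E'
from plan import *
snap('side','side5')
a=cv2.imread('pics/side5.png')[160:280,220:360]
cv2.imwrite('pics/z5.png',cv2.resize(a,None,fx=5,fy=5,interpolation=2))
p,R=cur()
E
```

```text
t 7.1667 p [ 0.6257 -0.1156  0.2605] F [ 0.42 -0.17 -1.56] open 0.0335
x [ 0.309 -0.951  0.001] z [ 5.e-04 -9.e-04 -1.e+00]
```

View pics/z5.png

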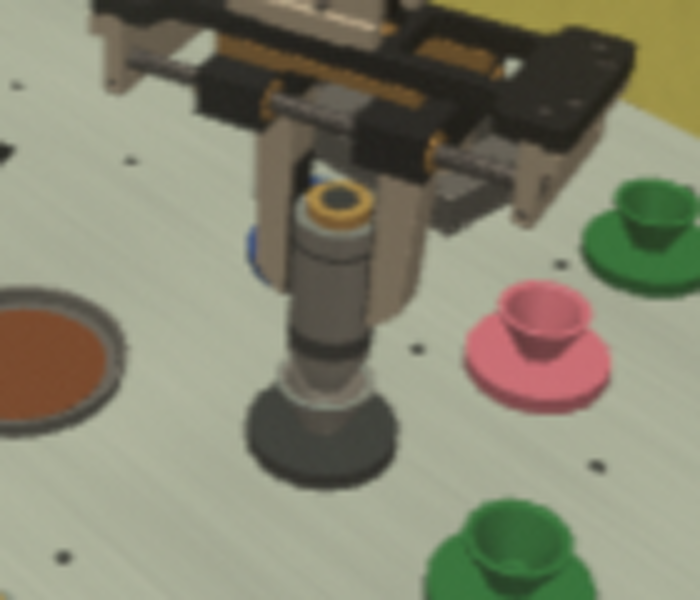

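>>> arm_command(
  motion=[
    {"slide": [0, 0, 0.004], "turn": [0, 0, 0]},
    {"slide": [0, 0, 0.004], "turn": [0, 0, 0]},
    {"slide": [0, 0, 0.004], "turn": [0, 0, 0]},
    {"slide": [0, 0, 0.004], "turn": [0, 0, 0]},
    {"slide": [0, 0, 0], "turn": [0, 0, 0]},
  ],
)

```text
t: 7.58
tool_pos: [0.6255, -0.1155, 0.2534]
orientation: [2.541, -1.846, 0.0]
force: [-0.1, 0.3, -1.5]
opening: 0.0337
```

>>> arm_command(
  motion=[
    {"slide": [0, 0, 0.002], "turn": [0, 0, 0]},
    {"slide": [0, 0, 0.002], "turn": [0, 0, 0]},
    {"slide": [0, 0, 0.002], "turn": [0, 0, 0]},
    {"slide": [0, 0, 0.001], "turn": [0, 0, 0]},
    {"slide": [0, 0, 0], "turn": [0, 0, 0]},
  ],
)

```text
t: 8.0
tool_pos: [0.6256, -0.1155, 0.251]
orientation: [2.541, -1.846, 0.001]
force: [-0.1, -0.2, -2.0]
opening: 0.0338
```

>>> arm_command(
  motion=[
    {"slide": [0, 0, 0.0015], "turn": [0, 0, 0]},
    {"slide": [0, 0, 0.0015], "turn": [0, 0, 0]},
    {"slide": [0, 0, 0.0015], "turn": [0, 0, 0]},
    {"slide": [0, 0, 0], "turn": [0, 0, 0]},
    {"slide": [0, 0, 0], "turn": [0, 0, 0]},
  ],
)

```text
t: 8.42
tool_pos: [0.6257, -0.1155, 0.2493]
orientation: [2.541, -1.846, 0.001]
force: [-1.5, -0.4, -2.9]
opening: 0.0337
```

>>> arm_command(
  motion=[
    {"slide": [0, 0, 0.001], "turn": [0, 0, 0]},
    {"slide": [0, 0, 0.001], "turn": [0, 0, 0]},
    {"slide": [0, 0, 0.001], "turn": [0, 0, 0]},
    {"slide": [0, 0, 0], "turn": [0, 0, 0]},
    {"slide": [0, 0, 0], "turn": [0, 0, 0]},
  ],
)

```text
t: 8.83
tool_pos: [0.6257, -0.1155, 0.2481]
orientation: [2.541, -1.846, 0.001]
force: [-0.2, 0.1, -2.1]
opening: 0.0335
```

```bash
python3 - <<'E'
from plan import *
snap('side','side6')
a=cv2.imread('pics/side6.png')[170:250,240:340]
cv2.imwrite('pics/z6.png',cv2.resize(a,None,fx=7,fy=7,interpolation=2))
p,R=cur()
E
```

```text
t 8.8833 p [ 0.6257 -0.1155  0.2481] F [ 0.3  -0.1  -2.08] open 0.0336
x [ 0.309 -0.951  0.001] z [ 2.e-04 -8.e-04 -1.e+00]
```

View pics/z6.png

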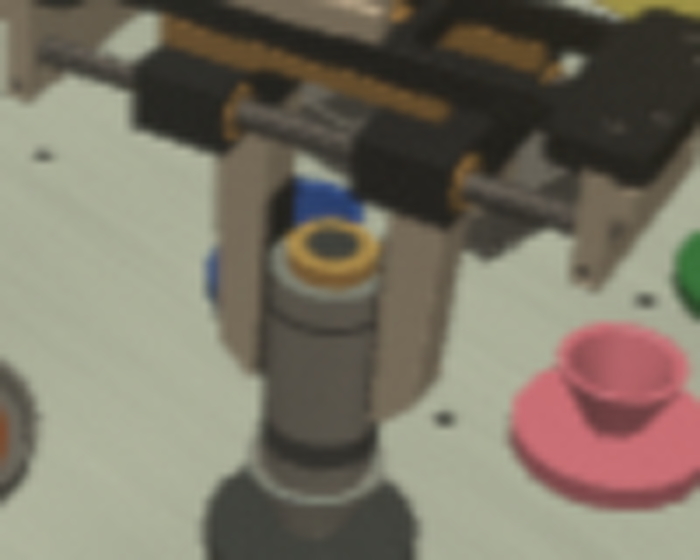

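>>> arm_command(
  motion=[
    {"slide": [0, 0, 0.001], "turn": [0, 0, 0]},
    {"slide": [0, 0, 0.001], "turn": [0, 0, 0]},
    {"slide": [0, 0, 0.001], "turn": [0, 0, 0]},
    {"slide": [0, 0, 0], "turn": [0, 0, 0]},
    {"slide": [0, 0, 0], "turn": [0, 0, 0]},
  ],
)

```text
t: 9.3
tool_pos: [0.6258, -0.1154, 0.2471]
orientation: [2.542, -1.846, 0.001]
force: [-0.3, 1.4, 1.0]
opening: 0.0337
```

>>> arm_command(
  motion=[
    {"slide": [0, 0, 0.001], "turn": [0, 0, 0]},
    {"slide": [0, 0, 0.001], "turn": [0, 0, 0]},
    {"slide": [0, 0, 0.001], "turn": [0, 0, 0]},
    {"slide": [0, 0, 0], "turn": [0, 0, 0]},
    {"slide": [0, 0, 0], "turn": [0, 0, 0]},
  ],
)

```text
t: 9.72
tool_pos: [0.6259, -0.1153, 0.2466]
orientation: [-2.542, 1.846, -0.002]
force: [-3.1, 4.4, 6.7]
opening: 0.0335
```

>>> arm_command(
  motion=[
    {"slide": [-0.001, 0.0005, 0], "turn": [0, 0, 0]},
    {"slide": [-0.001, 0.0005, 0], "turn": [0, 0, 0]},
    {"slide": [-0.0005, 0, 0], "turn": [0, 0, 0]},
    {"slide": [0, 0, 0], "turn": [0, 0, 0]},
    {"slide": [0, 0, 0], "turn": [0, 0, 0]},
  ],
)

```text
t: 10.13
tool_pos: [0.6254, -0.1149, 0.2466]
orientation: [-2.542, 1.846, -0.004]
force: [-0.1, 2.4, 6.7]
opening: 0.0339
```

>>> arm_command(
  motion=[
    {"slide": [0, 0, 0.001], "turn": [0, 0, 0]},
    {"slide": [0, 0, 0.001], "turn": [0, 0, 0]},
    {"slide": [0, 0, 0], "turn": [0, 0, 0]},
    {"slide": [0, 0, 0], "turn": [0, 0, 0]},
    {"slide": [0, 0, 0], "turn": [0, 0, 0]},
  ],
)

```text
t: 10.55
tool_pos: [0.6255, -0.1149, 0.2464]
orientation: [-2.542, 1.846, -0.004]
force: [-1.7, 2.5, 9.7]
opening: 0.0338
```

>>> arm_command(
  motion=[
    {"slide": [-0.001, 0.0005, 0], "turn": [0, 0, 0]},
    {"slide": [-0.001, 0, 0], "turn": [0, 0, 0]},
    {"slide": [0, 0, 0], "turn": [0, 0, 0]},
    {"slide": [0, 0, 0], "turn": [0, 0, 0]},
    {"slide": [0, 0, 0], "turn": [0, 0, 0]},
  ],
)

```text
t: 10.97
tool_pos: [0.6253, -0.1146, 0.2464]
orientation: [2.541, -1.847, 0.006]
force: [-0.8, -0.8, 7.9]
opening: 0.0339
```

```bash
python3 - <<'E'
from plan import *
snap('side','side7')
p,R=cur()
from ov import *
C['side']=np.load('pics/side7.npz')
sx,sy=.623,-.1155; up=np.array([0,0,1.]); m=np.array([sx,sy,.034])
oc=[(circ(m,up,.021),(0,0,255)),(circ(m+up*.003,up,.017),(255,0,0)),(circ(m+up*.069,up,.017),(255,0,255)),(circ(m+up*.075,up,.0125),(0,255,0))]
A=draw('side',(260,180,50,75),8,[]);B=draw('side',(260,180,50,75),8,oc)
cv2.imwrite('pics/z7.png',np.hstack([A,B]))
E
```

```text
t 11.0167 p [ 0.6253 -0.1146  0.2465] F [0.77 0.1  7.59] open 0.0334
x [ 0.309 -0.951  0.003] z [ 0.003  -0.0023 -1.    ]
```

View pics/z7.png

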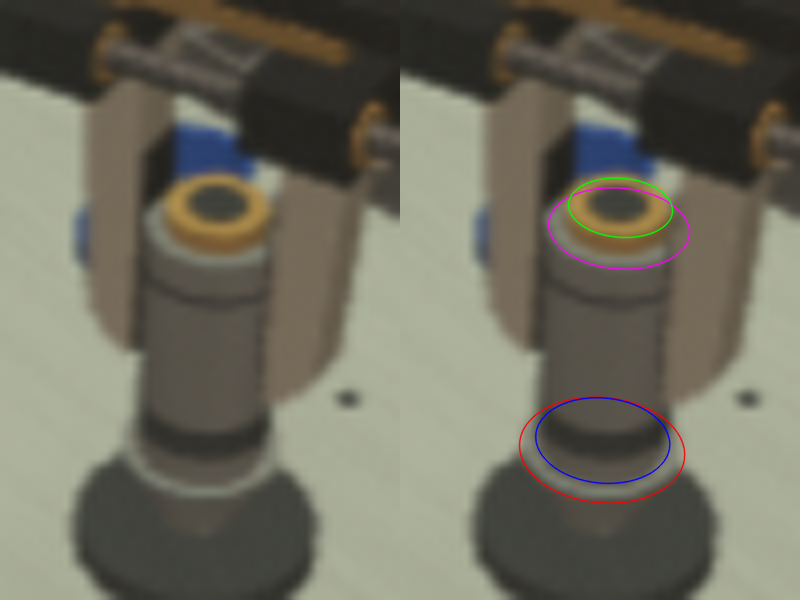

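>>> arm_command(
  motion=[
    {"slide": [0, 0, -0.001], "turn": [0, 0, 0]},
    {"slide": [0, 0, -0.001], "turn": [0, 0, 0]},
    {"slide": [0, 0, 0], "turn": [0, 0, 0]},
    {"slide": [0, 0, 0], "turn": [0, 0, 0]},
    {"slide": [0, 0, 0], "turn": [0, 0, 0]},
  ],
)

```text
t: 11.43
tool_pos: [0.6251, -0.1146, 0.2465]
orientation: [2.541, -1.847, 0.005]
force: [3.3, -1.9, 4.6]
opening: 0.0333
```

>>> arm_command(
  motion=[
    {"slide": [0, 0, 0], "turn": [0, 0, 0]},
    {"slide": [0, 0, 0], "turn": [0, 0, 0]},
    {"slide": [0, 0, 0], "turn": [0, 0, 0]},
    {"slide": [0, 0, 0], "turn": [0, 0, 0]},
    {"slide": [0, 0, 0], "turn": [0, 0, 0]},
  ],
  grip_force=3,
)

```text
t: 11.85
tool_pos: [0.6245, -0.1142, 0.2456]
orientation: [2.541, -1.846, 0.001]
force: [1.6, -2.5, 4.0]
opening: 0.0342
```

>>> arm_command(
  motion=[
    {"slide": [0, 0, 0], "turn": [0, 0, 0]},
    {"slide": [0, 0, 0], "turn": [0, 0, 0]},
    {"slide": [0, 0, 0], "turn": [0, 0, 0]},
    {"slide": [0, 0, 0], "turn": [0, 0, 0]},
    {"slide": [0, 0, 0], "turn": [0, 0, 0]},
  ],
  gripper=55,
)

```text
t: 12.27
tool_pos: [0.6243, -0.1138, 0.2451]
orientation: [2.541, -1.846, -0.001]
force: [0.2, -0.3, 0.6]
opening: 0.0507
```

```bash
cat > l.py <<'E'
from plan import *
import sys
k=sys.argv[1]
snap('side','side'+k)
p,R=cur()
from ov import *
C['side']=np.load(f'pics/side{k}.npz')
sx,sy=.623,-.1155; up=np.array([0,0,1.]); m=np.array([sx,sy,.034])
oc=[(circ(m,up,.021),(0,0,255)),(circ(m+up*.003,up,.017),(255,0,0)),(circ(m+up*.069,up,.017),(255,0,255)),(circ(m+up*.075,up,.0125),(0,255,0))]
A=draw('side',(260,180,50,75),8,[]);B=draw('side',(260,180,50,75),8,oc)
cv2.imwrite(f'pics/z{k}.png',np.hstack([A,B]))
E
python3 l.py 8
```

```text
t 12.3167 p [ 0.6244 -0.1138  0.2453] F [-0.09  0.56 -0.23] open 0.0514
x [ 0.309 -0.951  0.   ] z [-5.e-04 -5.e-04 -1.e+00]
```

View pics/z8.png

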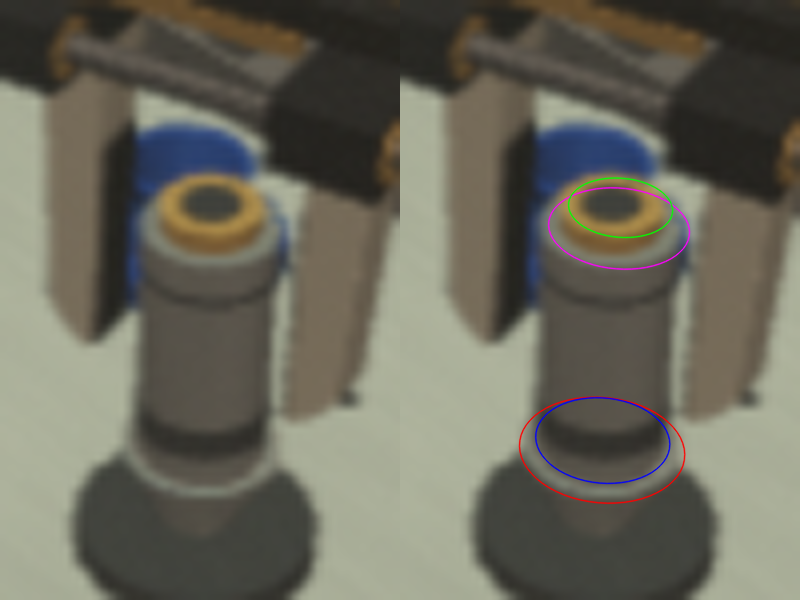

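>>> arm_command(
  motion=[
    {"slide": [0, 0, 0], "turn": [0, 0, 0]},
    {"slide": [0, 0, 0], "turn": [0, 0, 0]},
    {"slide": [0, 0, -0.01], "turn": [0, 0, 0]},
    {"slide": [0, 0, -0.03], "turn": [0, 0, 0]},
    {"slide": [0, 0, -0.04], "turn": [0, 0, 0]},
  ],
  gripper=75,
)

```text
t: 12.73
tool_pos: [0.624, -0.1138, 0.2773]
orientation: [2.541, -1.846, -0.003]
force: [0.5, -0.9, -0.0]
opening: 0.0695
```

>>> arm_command(
  motion=[
    {"slide": [0, 0, -0.06], "turn": [0, 0, 0]},
    {"slide": [0, 0, -0.08], "turn": [0, 0, 0]},
    {"slide": [0, 0, -0.08], "turn": [0, 0, 0]},
    {"slide": [-0.02, 0.04, -0.04], "turn": [0, 0, 0]},
    {"slide": [-0.04, 0.06, 0], "turn": [0, 0, 0]},
  ],
)

```text
t: 13.15
tool_pos: [0.5808, -0.1043, 0.3891]
orientation: [-2.539, 1.845, -0.017]
force: [0.8, -0.0, 0.6]
opening: 0.0696
```

>>> arm_command(
  motion=[
    {"slide": [-0.06, 0.06, 0], "turn": [0, 0, 0]},
    {"slide": [-0.06, 0.06, 0], "turn": [0, 0, 0]},
    {"slide": [-0.06, 0.06, 0], "turn": [0, 0, 0]},
    {"slide": [-0.06, 0.06, 0], "turn": [0, 0, 0]},
    {"slide": [-0.06, 0.06, 0], "turn": [0, 0, 0]},
  ],
)

```text
t: 13.57
tool_pos: [0.4264, -0.0259, 0.3826]
orientation: [-2.541, 1.847, -0.003]
force: [-0.3, 1.4, 0.6]
opening: 0.0697
```

>>> arm_command(
  motion=[
    {"slide": [-0.06, 0, 0], "turn": [0, 0, 0]},
    {"slide": [-0.06, 0, 0], "turn": [0, 0, 0]},
    {"slide": [-0.06, 0, 0], "turn": [0, 0, 0]},
    {"slide": [-0.06, 0, 0], "turn": [0, 0, 0]},
    {"slide": [-0.06, 0, 0], "turn": [0, 0, 0]},
  ],
)

```text
t: 13.98
tool_pos: [0.3901, 0.0886, 0.383]
orientation: [-2.541, 1.846, -0.004]
force: [0.3, 0.3, -0.2]
opening: 0.0696
```

```bash
python3 l.py 9; python3 - <<'E'
from h import *
snap('top','top9')
t=cv2.imread('pics/top9.png'); s=cv2.imread('pics/side9.png')
cv2.imwrite('pics/t9.png',np.hstack([cv2.resize(t[90:330,130:370],(400,400),interpolation=2),cv2.resize(t[165:215,276:326],(400,400),interpolation=2)]))
E
```

```text
t 14.0333 p [0.3892 0.0913 0.3829] F [0.18 2.02 0.29] open 0.0697
x [ 0.31  -0.951 -0.001] z [ 0.0017  0.0018 -1.    ]
```

View pics/z9.png

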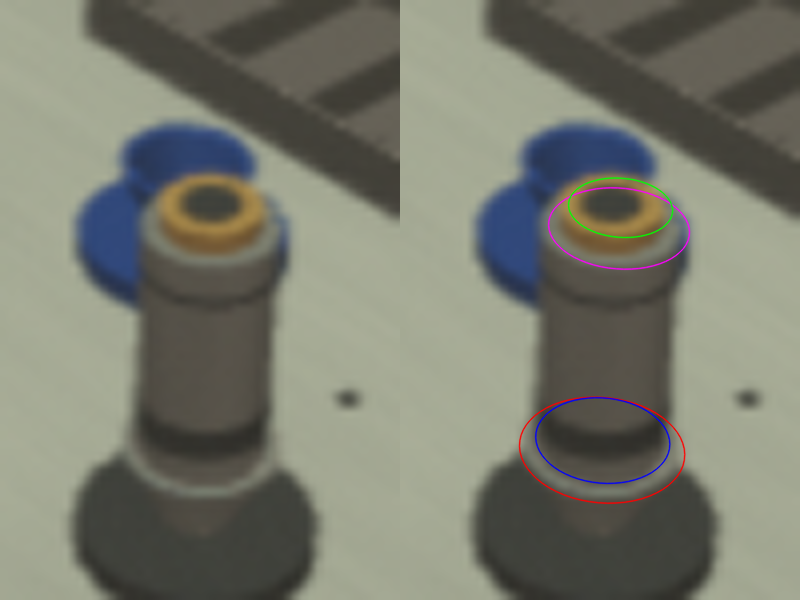

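View pics/t9.png

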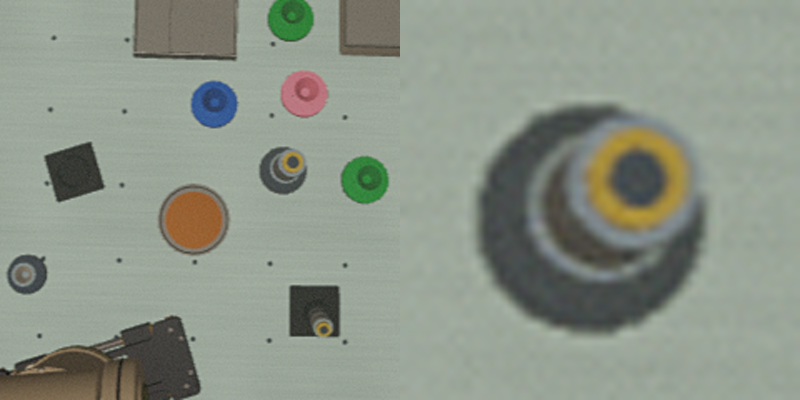

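View pics/side9.png

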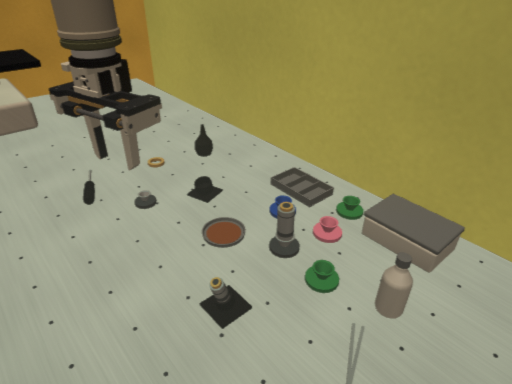

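```bash
python3 - <<'E'
from geo import *
X,r=tri((285.8,205.1),(305.2,186.8)); print('thread top',X.round(4),r.round(2))
S,r=tri((284.7,235.1),(301,190.4)); print('mouth',S.round(4),r.round(2))
d=X-S; print(d, np.degrees(np.hypot(d[0],d[1])/d[2]))
for s in((.622,-.1157),(.624,-.1143),(.623,-.115)): print(proj('top',[*s,.109]),proj('side',[*s,.109]))
E
```

```text
thread top [ 0.6198 -0.1149  0.1108] [-0.08  0.01  0.05 -0.06]
mouth [ 0.622  -0.1157  0.036 ] [-0.18  0.03  0.12 -0.15]
[-0.00217203  0.00081415  0.07485149] 1.775563652753897
[[305.53752587 185.77404524]] [[286.77364875 205.65639405]]
[[304.85081315 184.76910642]] [[286.99321385 204.9568935 ]]
[[305.19412907 185.27151665]] [[286.88358708 205.30614749]]
```

```bash
cat > fit.py <<'E'
from ov import *
import sys
k=sys.argv[1]
C['side']=np.load(f'pics/side{k}.npz');C['top']=np.load(f'pics/top{k}.npz')
def brass(n,box):
    x,y,w,h=box; im=C[n]['p'][y:y+h,x:x+w].astype(float); 
    wt=np.clip((im[...,2]-im[...,0]-35)/40,0,1); yy,xx=np.mgrid[y:y+h,x:x+w]
    m=wt>.5; return np.array([(xx*wt).sum(),(yy*wt).sum()])/wt.sum(), (xx[m].min(),xx[m].max(),yy[m].min(),yy[m].max(),m.sum())
print(brass('side',(276,198,22,18)),brass('top',(294,175,24,24)))
# side barrel edges
g=cv2.cvtColor(C['side']['p'],cv2.COLOR_BGR2GRAY).astype(float)
E=[]
for v in range(217,231):
    r=cv2.GaussianBlur(g[v:v+1],(3,1),0.6)[0]; d=np.gradient(r)
    l=272+np.argmin(d[272:283]); rr=287+np.argmax(d[287:300])
    sub=lambda i:i+.5*(d[i-1]-d[i+1])/(d[i-1]-2*d[i]+d[i+1]); E.append((v,sub(l),sub(rr)))
E=np.array(E);print(E.round(1).tolist())
def edges(base,tx,ty):
    a=np.array([tx,ty,1.]);a/=np.linalg.norm(a)
    out=[]
    P=[proj('side',circ(base+a*s,a,.017,720)) for s in np.linspace(.0,.07,60)]
    L=np.array([p[p[:,0].argmin()] for p in P]);Rr=np.array([p[p[:,0].argmax()] for p in P])
    o=np.argsort(L[:,1]); o2=np.argsort(Rr[:,1])
    return np.c_[np.interp(E[:,0],L[o,1],L[o,0]),np.interp(E[:,0],Rr[o2,1],Rr[o2,0])]
for t in(-.04,-.02,0,.02):
    # tilt along camera x
    e=edges(np.array([.6225,-.1153,.037]),t*.758,-t*.652); d=E[:,1:]-e
    c=d.mean(1); print(t,'mean',d.mean(0).round(2),'slope px/10rows',(np.polyfit(E[:,0],c,1)[0]*10).round(3))
E
python3 fit.py 9
```

```text
(array([286.01689328, 206.56036259]), (np.int64(280), np.int64(292), np.int64(202), np.int64(210), np.int64(63))) (array([305.16232267, 186.84163642]), (np.int64(300), np.int64(311), np.int64(181), np.int64(193), np.int64(75)))
[[217.0, 273.8, 293.9], [218.0, 275.7, 294.0], [219.0, 276.9, 294.0], [220.0, 276.9, 294.0], [221.0, 276.9, 293.7], [222.0, 276.9, 293.7], [223.0, 276.7, 293.7], [224.0, 276.6, 293.7], [225.0, 276.6, 293.6], [226.0, 276.6, 293.5], [227.0, 276.6, 293.5], [228.0, 276.2, 293.5], [229.0, 276.2, 293.5], [230.0, 276.1, 293.6]]
-0.04 mean [0.02 0.23] slope px/10rows 0.332
-0.02 mean [-0.26 -0.06] slope px/10rows 0.589
0 mean [-0.53 -0.36] slope px/10rows 0.847
0.02 mean [-0.81 -0.66] slope px/10rows 1.104
```

```bash
sed -i 's/range(217,231)/range(219,232)/' fit.py; python3 fit.py 9 | tail -4; python3 - <<'E'
from geo import *
import cv2
for n,box in(('top',(280,172,42,40)),('side',(266,222,40,36))):
    g=cv2.cvtColor(C[n]['p'],cv2.COLOR_BGR2GRAY); x,y,w,h=box; 
    c=g[y:y+h,x:x+w]; u=cv2.resize(c,None,fx=8,fy=8,interpolation=cv2.INTER_CUBIC)
    m=(u<110).astype(np.uint8) if n=='top' else (u<105).astype(np.uint8)
    cn=max(cv2.findContours(m,cv2.RETR_EXTERNAL,cv2.CHAIN_APPROX_NONE)[0],key=cv2.contourArea)
    e=cv2.fitEllipse(cv2.convexHull(cn)); ctr=(np.array(e[0])+.5)/8-.5+[x,y]; print(n,ctr,np.array(e[1])/8)
    for z in(0,.006,.01): print(z,onz(n,ctr,z).round(4))
    # inner brownish bore: R-B
    im=C[n]['p'][y:y+h,x:x+w].astype(float); d=cv2.resize(im[...,2]-im[...,0],None,fx=8,fy=8,interpolation=cv2.INTER_CUBIC)
    cv2.imwrite(f'pics/rb_{n}.png',np.clip(128+4*d,0,255).astype(np.uint8))
E
```

```text
-0.04 mean [0.26 0.25] slope px/10rows -0.281
-0.02 mean [ 0.02 -0.01] slope px/10rows -0.024
0 mean [-0.22 -0.26] slope px/10rows 0.233
0.02 mean [-0.45 -0.53] slope px/10rows 0.491
top [299.34568214 191.92323685] [28.37345695 28.41778946]
0 [ 0.6226 -0.1161  0.    ]
0.006 [ 0.6219 -0.1154  0.006 ]
0.01 [ 0.6214 -0.1149  0.01  ]
side [283.91177177 246.16735077] [23.79292107 31.00764275]
0 [ 0.6278 -0.111   0.    ]
0.006 [ 0.6227 -0.1157  0.006 ]
0.01 [ 0.6193 -0.1188  0.01  ]
```

```bash
python3 - <<'E'
from h import *
a=cv2.imread('pics/side9.png').astype(int); c=snap('side','side10'); b=c['pixels'].astype(int)
print('obj diff',np.abs(a-b)[195:260,265:305].mean(), 'short diff',np.abs(cv2.imread('pics/side0.png').astype(int)-b)[275:325,195:255].mean())
s=robot.read_state();print(s['t'],s['force'].round(2),np.abs(s['dq']).max())
print(robot.close_job())
E
```

```text
obj diff 0.5512820512820513 short diff 3.4508888888888887
14.1333 [ 1.04 -1.16 -0.65] 0.04365006812472544
the job is handed in; nothing more can be done
None
```

The long objective is standing nose down in the wider steel seat, released, and the job was handed in at about 14.1 s. It may lean slightly, by about 1–2°.

**What I did:** I gripped it along its leaning axis, lifted it out of its rest and turned it upright. I lowered it in small steps until it touched the seat (force reading about 10 N at most), eased off, opened the fingers and backed away.

**Last checks:**
- **Depth:** the thread top measured 74.9 mm above the seat mouth, against 75 mm expected when fully home. The measurement is good to about 1–2 mm.
- **Stability:** the objective looked the same in pictures taken from just after release until I handed in.
- **Uprightness (not clean):** both cameras suggest the lean of roughly 1–2° towards the robot (−x). That is near the accuracy of the measurement. I judged it to be play in the cone and did not grip it again to correct it.
- **Short objective:** I never went near it, and it looks in place in both views. An image comparison of that area with the first picture differed by 3.5 grey levels, against 0.55 between two late pictures of the long one. I assumed this came from shadows or lighting and did not look further.

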